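# Load the reagent bottles into their matching holders

### The arm

A 6-joint arm with a two-finger parallel gripper is mounted at the origin on the work surface. World frame = base frame: x ahead of the robot, y to its left, z up, the work surface at z = 0. Lengths are in m, angles in rad, forces in N, time in s.
With the tool pointing down it reaches from about 0.275 to 0.875 m from the base axis. Payload 12.5 kg.
Tool frame: the origin (TCP) lies at the centre of the arm's flange, where the gripper is bolted on; the fingertips stand 173 mm ahead of it and the grasp point (between the pads) lies 155 mm ahead of it; z points along the fingers, y is the line along which they close (so a half turn about z gives the same grasp; the last joint's range is limited). The gripper opens to 85 mm and grips with 20 to 120 N. Pads are 22 mm wide; open, the fingers measure 114 mm over their backs; the gripper's body (76 mm by 85 mm) begins 54 mm behind the grasp point. The pads swing forward as they close: fully open they stand 13 mm farther back than shut.
Start: joints at [-1.281, 0.351, 1.652, -0, 1.139, -0.085], TCP at [0.201, -0.512, 0.405] pointing down, gripper open.
Joint ranges: [-2.75, 2.75], [-0.79, 2.1], [0.01, 2.65], [-1.57, 4.71], [0.07, 3.14], [-2.87, 2.87]. Speed limits (rad/s): [2.22, 2.22, 2.79, 3.14, 3.14, 3.14].

### API

Orientations are given as a unit quaternion [w, x, y, z].
In Python, from workcell import env gives the robot as it stands. The module is installed in compiled form; this text tells all that it offers.
- The arm moves only by the tool move_arm, never from a script. Its argument "targets" is one flat list of numbers, 5 for each row, row after row: the opening, from 0 (shut) to 1 (fully open), then the shift along the tool's x, y, z in units of 200 mm (1.0 is 200 mm), then the turn about the tool's z in units of 45 degrees (1.0 is 45 degrees). In form: [claw, x, y, z, roll, claw, x, y, z, roll, ...]. A call has 1 to 5 rows; each row is the pose to reach, as a shift and turn from the pose commanded when the call began, along the tool's axes at that moment; what a row does not reach only later rows make up. A row lasts 1/10 s, in which the tool goes at most 50 mm and 8.59 degrees, less where a joint would pass 70% of its speed; a pose out of reach is approached as far as the arm can. A call with a number of a shift or a turn outside -1 to 1 is refused whole. A call with a gripper value outside its range is refused whole. The fingers move at their own pace and stop on an object; "newtons" is the grip in N (left out, the last holds). Time passes only in rows, so rows that repeat a pose let the fingers close. It gives the time, the measured TCP pose, the force, the opening and the grip force at its end, in the units of the state.
- env.read_state(): the state, without advancing time (a new reading comes with each control period).
- env.read_camera(name): name is "scene" or "side" or "wrist"; returns a dict with "img" (420x560x3 uint8, red, green, blue), "fx", "fy", "cx", "cy" (pixels), "extrinsics" (4x4, takes a point from camera to world coordinates). Camera axes: x right, y down, z forward; pixel columns grow to the right and rows downward; lengths in m; the calibration is good to about 2 mm. A picture is of the moment at which its call begins. There is no depth.
- env.hand_in(): hands the job in; it is judged then, once.
The state is a dict: "time_s": time; "joints": joint angles; "qvel": joint speeds; "tau": joint torques, N m; "position": TCP position; "tcp_rot": TCP orientation; "force": force on the tool from outside, world axes, zero at the start; "wrist_torque": the same for the moment, N m; "gripper_width": opening from 0.0 (shut) to 1.0 (fully open); "grip_force": force on a finger pad.
Only numpy, scipy, OpenCV 4.12 (cv2) and the standard library are available. Lean on these libraries where they do the work, as an engineer would, in place of code of your own. Each camera call takes 0.05 s, during which the arm holds its last target. There are 200 camera calls.

### The job

Stand each of the four blue-capped white bottles upright in the holder on the grey deck made for its shape and size: large round, small round, square and oblong. Keep the bottles upright all the way and set each one down on the floor of its holder rather than dropping it. Leave the open beaker and the conical flask standing where they are.

Things in the scene. Friction and masses are not known exactly. Their poses are not given: they have to be found in the camera images.
- bottle_large_round: loose white plastic reagent bottle with a blue screw cap, standing upright; origin at the centre of its underside, z up along its axis. round body 56 mm diameter, 72 mm high; cap 38 mm diameter, 94 mm high overall; about 0.2 kg
- bottle_small_round: loose white plastic reagent bottle with a blue screw cap, standing upright; origin at the centre of its underside, z up along its axis. round body 36 mm diameter, 64 mm high; cap 26 mm diameter, 84 mm high overall; about 0.09 kg
- bottle_square: loose white plastic reagent bottle with a blue screw cap, standing upright; origin at the centre of its underside, z up along its axis. square body 44 x 44 mm (sides along its x and y), 70 mm high; round cap 30 mm diameter, 90 mm high overall; about 0.15 kg
- bottle_oblong: loose white plastic reagent bottle with a blue screw cap, standing upright; origin at the centre of its underside, z up along its axis. oblong flat-sided body 62 mm along its x, 28 mm along its y, 70 mm high; round cap 24 mm diameter, 90 mm high overall; about 0.13 kg
- holder_large_round: fixed open aluminium bottle holder on the grey deck, round, inner diameter 70 mm, walls 4 mm thick; origin at the centre of its underside, 8 mm above the bench; its floor is 4 mm and its rim 16 mm above its origin
- holder_small_round: fixed open aluminium bottle holder on the grey deck, round, inner diameter 50 mm, walls 4 mm thick; origin at the centre of its underside, 8 mm above the bench; its floor is 4 mm and its rim 16 mm above its origin
- holder_square: fixed open aluminium bottle holder on the grey deck, square, inside 58 x 58 mm (sides along its x and y), walls 4 mm thick; origin at the centre of its underside, 8 mm above the bench; its floor is 4 mm and its rim 16 mm above its origin
- holder_oblong: fixed open aluminium bottle holder on the grey deck, oblong, inside 42 mm along its x and 76 mm along its y (long side along its own y), walls 4 mm thick; origin at the centre of its underside, 8 mm above the bench; its floor is 4 mm and its rim 16 mm above its origin
- beaker: loose open glass beaker, 62 mm across the rim, 75 mm high, not part of the job; origin at the centre of its underside, z up
- flask: loose clear glass conical flask, 68 mm across the base, narrowing to a 32 mm lip, 85 mm high, not part of the job; origin at the centre of its underside, z up
There are look-alikes about, which are no part of the job. Leave any turquoise look-alike of the bottle_oblong alone.

How it is judged:
At the end, for the whole second after the job is handed in: Each of the four bottles stands in the holder of its own shape and size, its centre within 12 mm of the holder's centre, its underside on the holder's floor (within 4 mm), within 0.1 rad of upright, at rest; the beaker and the flask stand upright within 30 mm of where they began (horizontal distance between bottle_large_round and holder_large_round below 0.012 m and z of bottle_large_round in the frame of holder_large_round between 0 and 0.008 m and angle between each of bottle_large_round, bottle_small_round, bottle_square, bottle_oblong, beaker, flask's own z axis and vertical below 0.1 rad and linear speed of each of bottle_large_round, bottle_small_round, bottle_square, bottle_oblong below 0.02 m/s and angular speed of each of bottle_large_round, bottle_small_round, bottle_square, bottle_oblong below 0.2 rad/s and horizontal distance between bottle_small_round and holder_small_round below 0.012 m and z of bottle_small_round in the frame of holder_small_round between 0 and 0.008 m and horizontal distance between bottle_square and holder_square below 0.012 m and z of bottle_square in the frame of holder_square between 0 and 0.008 m and horizontal distance between bottle_oblong and holder_oblong below 0.012 m and z of bottle_oblong in the frame of holder_oblong between 0 and 0.008 m and distance of each of beaker, flask from where it was at the start of the episode below 0.03 m); the robot touches nothing.
It fails at once if a bottle is tipped more than 0.5 rad from upright (angle between any of bottle_large_round, bottle_small_round, bottle_square, bottle_oblong's own z axis and vertical above 0.5 rad).
It fails at once if a bottle falls free, touching nothing, with its underside more than 45 mm above the bench ((height (world z) of bottle_large_round above 0.045 m and contact force between bottle_large_round and anything else below 0.01 N) or (height (world z) of bottle_small_round above 0.045 m and contact force between bottle_small_round and anything else below 0.01 N) or (height (world z) of bottle_square above 0.045 m and contact force between bottle_square and anything else below 0.01 N) or (height (world z) of bottle_oblong above 0.045 m and contact force between bottle_oblong and anything else below 0.01 N)).
It fails at once if the beaker or the flask is moved more than 30 mm or tipped more than 0.5 rad (distance of any of beaker, flask from where it was at the start of the episode above 0.03 m or angle between any of beaker, flask's own z axis and vertical above 0.5 rad).
It also fails if it takes over 109 s, if anything falls off the work surface, if the arm or the gripper's body presses on something with over 40 N, if the wrist force passes 120 N, or if a joint passes its speed limit or range.

## Working session

There is one attempt and no reset: what is moved stays moved. The work goes in short steps, Python scripts to look and compute and a tool call to move; the robot and the scene stay as the last step left them, time stands still between calls to the robot, and variables do not carry over. Pictures are saved under pics/ and viewed, at most 14 in all, crops included, and the job is handed in when it is done.

Besides the shell and the picture viewer there is one more tool, called after "Request:" as a command line: name --argument value ..., lists and objects as JSON in quotes. move_arm: Moves the arm, as the interface text tells. Shifts and turns lie within -1 to 1; 1 stands for 200 mm of shift or 45 degrees of turn. Its arguments: {"type":"object","properties":{"targets":{"type":"array"},"newtons":{"type":"number"}},"required":["targets"]}

```bash
mkdir -p pics
python3 - <<'E'
from workcell import env
import cv2,pickle,numpy as np
d={}
for n in ["scene","side","wrist"]:
    c=env.read_camera(n); d[n]=c
    cv2.imwrite(f"pics/{n}0.png",c["img"][:,:,::-1])
    print(n,c["fx"],c["cx"],c["cy"],np.round(c["extrinsics"],3).tolist())
pickle.dump(d,open("c0.pkl","wb"))
s=env.read_state();print(s["time_s"],s["position"],s["tcp_rot"],s["gripper_width"])
E
```

```text
scene 433.1967345269878 279.97911823121626 206.34957989559388 [[0.554, 0.514, -0.655, 1.114], [0.832, -0.324, 0.45, -0.501], [0.019, -0.794, -0.607, 0.614], [0.0, 0.0, 0.0, 1.0]]
side 421.43215916031863 275.6440532367761 210.26320054328147 [[-0.921, -0.257, 0.293, 0.169], [-0.39, 0.63, -0.671, 0.62], [-0.012, -0.732, -0.681, 0.761], [0.0, 0.0, 0.0, 1.0]]
wrist 316.61709513109884 277.51685483309257 211.65033280129384 [[0.365, -0.882, -0.3, 0.279], [-0.931, -0.346, -0.116, -0.481], [-0.001, 0.321, -0.947, 0.374], [0.0, 0.0, 0.0, 1.0]]
0.15 [ 0.20134758 -0.51171878  0.40431091] [-4.13765348e-04  9.82489493e-01  1.86317534e-01 -3.53262681e-05] 1.0020882448086101
```

View pics/scene0.png

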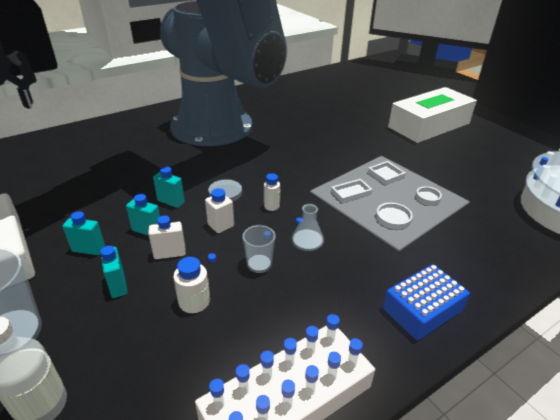

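View pics/side0.png

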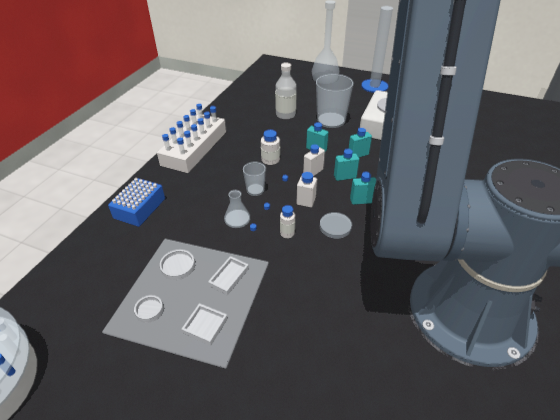

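Candidates in the scene view:
- **Large round:** (192,285). The white vessel at (30,380) and the vials are not it.
- **Small round:** (272,192).
- **Square or oblong, both white:** (219,210) and (167,238).
- **Turquoise look-alikes, to be left alone:** (84,235), (143,215), (169,188) and (114,272).

One crop should settle which is which.

Run:
```python
import cv2,numpy as np
a=cv2.imread("pics/scene0.png")[160:320,60:340]; b=cv2.imread("pics/scene0.png")[150:250,300:480]
cv2.imwrite("pics/s_a.png",cv2.resize(a,None,fx=2.85,fy=2.85,interpolation=2))
a=cv2.imread("pics/side0.png")[115:245,220:390]; b=cv2.imread("pics/side0.png")[235:365,105:275]
z=np.vstack([a,b]); z=np.hstack([a,b])
cv2.imwrite("pics/s_b.png",cv2.resize(z,None,fx=2.35,fy=2.35,interpolation=2))
c=cv2.imread("pics/scene0.png")[150:250,300:480]
cv2.imwrite("pics/s_c.png",cv2.resize(c,None,fx=4,fy=4,interpolation=2))
```

```text
(no output)
```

View pics/s_a.png

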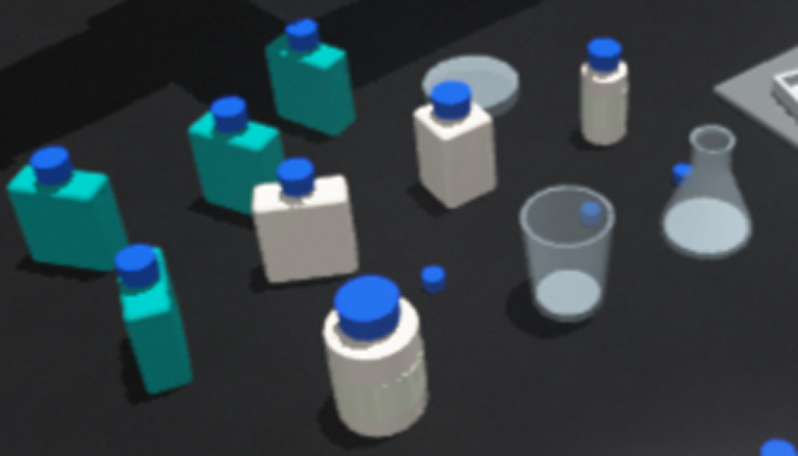

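View pics/s_b.png

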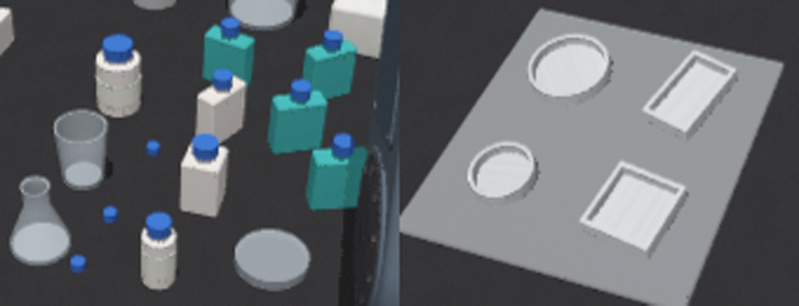

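View pics/s_c.png

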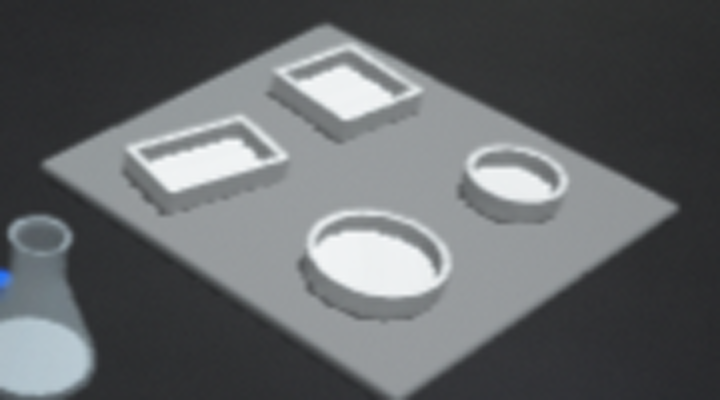

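```bash
cat > h.py <<'E'
import numpy as np
def ray(c,uv,z):
    E=c["extrinsics"];d=E[:3,:3]@np.array([(uv[0]-c["cx"])/c["fx"],(uv[1]-c["cy"])/c["fy"],1]);o=E[:3,3]
    return o+d*(z-o[2])/d[2]
E
python3 - <<'E'
import pickle,numpy as np
from h import ray
d=pickle.load(open("c0.pkl","rb"))
A=lambda x,y:(x/2.85+60,y/2.85+160)
B=lambda x,y:(x/2.35+220,y/2.35+115)
B2=lambda x,y:((x-399.5)/2.35+105,y/2.35+235)
C=lambda x,y:(x/4+300,y/4+150)
S,D=d["scene"],d["side"]
p=lambda n,a:print(n,(np.array(a)[:2]*1000).round().astype(int))
for n,z,a,b in [("large",.094,A(369,297),B(118,45)),("small",.084,A(604,47),B(158,220)),("square",.09,A(452,90),B(206,143)),("oblong",.09,A(296,168),B(223,76))]:
    p(n,ray(S,a,z));p(n,ray(D,b,z))
for n,a,b in [("HL",[(378,253)],[(570,66)]),("HS",[(516,174)],[(503,171)]),("HQ",[(273,84),(347,45),(422,92),(343,122)],[(622,163),(687,181),(581,213),(648,235)]),("HO",[(125,152),(245,117),(289,155),(168,193)],[(697,52),(737,68),(645,97),(686,117)])]:
    for c,f,l in ((S,C,a),(D,B2,b)):
        q=[ray(c,f(*x),.024) for x in l]
        for x in q: p(n,x)
        p(n+"mean",np.mean(q,0))
for n,l in [("sqbase",[(421,185),(456,207),(496,186)]),("obbase",[(267,281),(357,270)])]:
    for x in l:p(n,ray(S,A(*x),0))
for x in [(302,30),(229,107),(51,158),(137,256)]: p("turq",ray(S,A(*x),.09))
p("beaker",ray(S,A(567,216),.075)); p("flask",ray(S,A(712,139),.085))
for x in [(433,275),(590,211),(682,170)]: p("dots",ray(S,A(*x),.01))
p("petri",ray(S,A(470,85),.01))
p("vial",ray(S,(218,388),.05));p("vial",ray(S,(333,323),.05))
E
```

```text
large [ 605 -333]
large [ 596 -328]
small [443 -64]
small [437 -62]
square [ 439 -193]
square [ 432 -191]
oblong [ 464 -322]
oblong [ 457 -319]
HL [634 136]
HLmean [634 136]
HL [624 141]
HLmean [624 141]
HS [624 261]
HSmean [624 261]
HS [613 265]
HSmean [613 265]
HQ [475 206]
HQ [465 280]
HQ [532 280]
HQ [530 213]
HQmean [500 245]
HQ [520 218]
HQ [459 212]
HQ [527 275]
HQ [464 271]
HQmean [492 244]
HO [483  79]
HO [493 165]
HO [538 160]
HO [529  74]
HOmean [511 120]
HO [518  78]
HO [473  81]
HO [538 146]
HO [492 152]
HOmean [505 114]
sqbase [ 423 -218]
sqbase [ 461 -208]
sqbase [ 455 -170]
obbase [ 461 -356]
obbase [ 484 -298]
turq [ 306 -254]
turq [ 374 -336]
turq [ 367 -456]
turq [ 493 -436]
beaker [ 588 -186]
flask [582 -64]
dots [ 527 -259]
dots [ 529 -131]
dots [526 -45]
petri [ 338 -130]
vial [ 804 -385]
vial [ 805 -182]
```

View pics/wrist0.png

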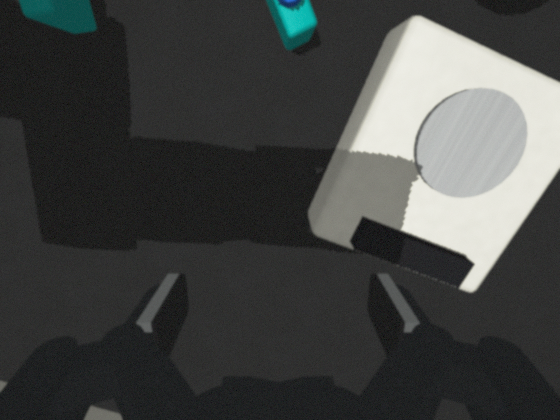

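The crops settle it: large round at scene (192,265 cap), small (272,176), square (218,192) and white oblong (164,219). The wrist view shows only turquoise bottles and a balance. I'll hover over the bottles for a closer look.

Request:
move_arm --targets '[1, 0.935, -0.47, 0, 0, 1, 0.935, -0.47, 0, 0, 1, 0.935, -0.47, 0, 0, 1, 0.935, -0.47, 0, 0, 1, 0.935, -0.47, 0, 0]'

```text
time_s: 0.65
position: [0.3431, -0.3528, 0.4046]
tcp_rot: [-0.0, 0.982, 0.188, 0.0]
force: [-0.3, -0.0, -0.2]
gripper_width: 1.007
grip_force: 0.0
```

Request:
move_arm --targets '[1, 0.935, -0.47, 0, 0.478, 1, 0.935, -0.47, 0, 0.478, 1, 0.935, -0.47, 0, 0.478, 1, 0.935, -0.47, 0, 0.478, 1, 0.935, -0.47, 0, 0.478]'

```text
time_s: 1.15
position: [0.4822, -0.1977, 0.4046]
tcp_rot: [-0.0, 1.0, 0.001, 0.0]
force: [-0.2, -0.9, 0.1]
gripper_width: 1.002
grip_force: 0.0
```

```bash
cat >> h.py <<'E'
from workcell import env
import cv2,pickle
def shot(n,cam="wrist"):
    c=env.read_camera(cam); pickle.dump(c,open(f"{n}.pkl","wb")); cv2.imwrite(f"pics/{n}.png",c["img"][:,:,::-1])
def st():
    s=env.read_state();w,x,y,z=s["tcp_rot"]
    print(round(s["time_s"],2),np.round(s["position"]*1000,1),"yaw",round(np.degrees(np.arctan2(2*(x*y+w*z),1-2*(y*y+z*z))),2),"g",round(s["gripper_width"],3),np.round(s["grip_force"],1),np.round(s["force"],1))
E
python3 -c "
from h import *
st();shot('w1');st()"
```

```text
1.15 [ 482.2 -197.7  404.6] yaw 0.07 g 1.002 0.0 [-0.2 -0.9  0.1]
1.2 [ 483.  -196.9  404.5] yaw 0.12 g 0.999 0.0 [-0.1  1.4 -0.2]
```

View pics/w1.png

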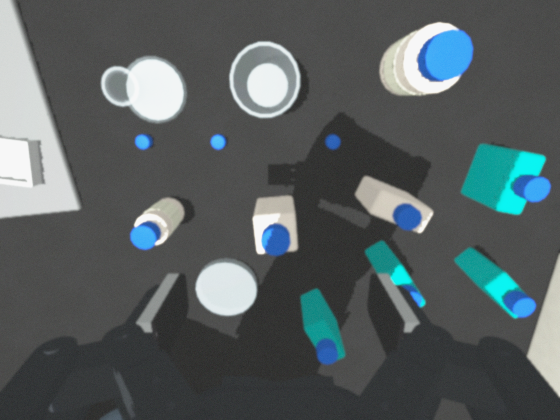

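Wrist view, with up being +x and right being −y. The caps are: large (446,55), small (146,235), square (277,240), oblong (407,216). One enlarged crop should give the yaws.

Run:
```python
import cv2,numpy as np
i=cv2.imread("pics/w1.png"); f=lambda a:cv2.resize(a,None,fx=4,fy=4,interpolation=2)
a=f(i[165:265,240:440]); b=np.hstack([f(i[190:255,120:200]),f(i[15:80,370:490])])
cv2.imwrite("pics/w1c.png",np.vstack([a,b[:200]]) if False else a)
h=cv2.cvtColor(i,cv2.COLOR_BGR2HSV); m=cv2.inRange(h,(105,180,60),(125,255,255))
n,_,s,c=cv2.connectedComponentsWithStats(m)
for k in range(1,n):
    if s[k,4]>60: print(c[k].round(1),s[k])
```

```text
[426.   61.8] [419  37  24  43 279]
[332.7 141.5] [326 135  14  14 137]
[525.7 185.4] [514 176  36  26 313]
[406.8 216.7] [395 206  25  23 439]
[151.7 228.9] [140 223  19  18 117]
[276.6 240.1] [264 226  25  29 530]
[412.2 292. ] [403 286  18  20  79]
[516.  300.3] [505 292  30  25 283]
[326.5 351.2] [317 340  20  24 384]
```

View pics/w1c.png

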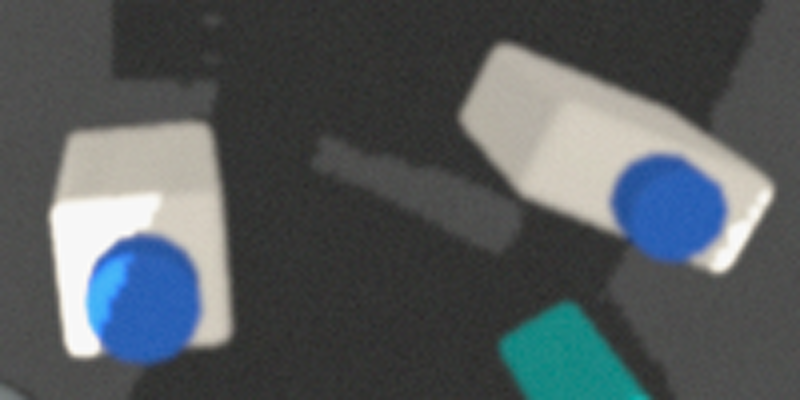

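Run:
```python
from h import ray,np
import pickle
c=pickle.load(open("w1.pkl","rb"))
f=lambda x,y:((x+.5)/4-.5+240,(y+.5)/4-.5+165)
for n,l in [("sq",[(51,206),(219,195),(234,346),(66,358)]),("ob",[(567,98),(774,190),(722,273),(521,193)])]:
    q=np.array([ray(c,f(*x),.07)[:2] for x in l]); print(n,q.mean(0).round(4))
    for k in range(4):
        e=q[(k+1)%4]-q[k]; print(np.hypot(*e).round(4),np.degrees(np.arctan2(e[1],e[0])).round(1))
for n,uv,z in [("L",(447,55),.094),("S",(145,236),.084),("Q",f(144,306),.09),("O",f(670,210),.09)]: print(n,ray(c,uv,z).round(4))
```

```text
sq [ 0.4373 -0.1941]
0.0429 -86.0
0.0426 -173.7
0.0448 94.5
0.043 3.8
ob [ 0.4616 -0.3223]
0.0601 -113.6
0.0248 156.5
0.0585 67.9
0.0265 -20.0
L [ 0.6026 -0.3323  0.094 ]
S [ 0.4411 -0.0646  0.084 ]
Q [ 0.4383 -0.1947  0.09  ]
O [ 0.4632 -0.3202  0.09  ]
```

Request:
move_arm --targets '[1, -0.21, -0.66, 0, 0, 1, -0.21, -0.66, 0, 0, 1, -0.21, -0.66, 0, 0, 1, -0.21, -0.66, 0.25, 0, 1, -0.21, -0.66, 0.4, 0]'

```text
time_s: 1.7
position: [0.4378, -0.0674, 0.3232]
tcp_rot: [0.0, 1.0, 0.0, 0.0]
force: [0.1, -0.8, -0.3]
gripper_width: 0.999
grip_force: 0.0
```

```bash
python3 -c "
from h import *
st()"
```

```text
1.7 [437.8 -67.4 323.2] yaw 0.05 g 0.999 0.0 [ 0.1 -0.8 -0.3]
```

Request:
move_arm --targets '[1, 0, 0, 0.2, 0, 1, 0, 0, 0.4, 0, 1, 0, 0, 0.585, 0, 1, 0, 0, 0.585, 0, 1, 0, 0, 0.585, 0]'

```text
time_s: 2.2
position: [0.4388, -0.0683, 0.2082]
tcp_rot: [-0.0, 1.0, -0.0, -0.0]
force: [0.5, 0.5, -0.3]
gripper_width: 1.003
grip_force: 0.0
```

```bash
python3 -c "
from h import *
st()"
```

```text
2.2 [438.8 -68.3 208.2] yaw -0.06 g 1.003 0.0 [ 0.5  0.5 -0.3]
```

Request:
move_arm --targets '[1, 0.01, -0.02, 0, 0, 0.6, 0.01, -0.02, 0, 0, 0.3, 0.01, -0.02, 0, 0, 0.3, 0.01, -0.02, 0, 0, 0.3, 0.01, -0.02, 0, 0]' --newtons 25

```text
time_s: 2.7
position: [0.4408, -0.0639, 0.2082]
tcp_rot: [0.0, 1.0, -0.0, 0.0]
force: [-0.9, 1.6, 7.2]
gripper_width: 0.409
grip_force: 25.1
```

Request:
move_arm --targets '[0.3, 0, 0, 0, 0, 0.3, 0, 0, 0, 0, 0.3, 0, 0, 0, 0]'

```text
time_s: 3.0
position: [0.4408, -0.0639, 0.2082]
tcp_rot: [0.0, 1.0, -0.0, 0.0]
force: [-1.3, 1.1, 7.6]
gripper_width: 0.415
grip_force: 25.1
```

Request:
move_arm --targets '[0.3, 0, 0, -0.15, 0, 0.3, 0, 0, -0.4, 0, 0.3, 0.05, -0.1, -0.65, 0, 0.3, 0.2, -0.3, -0.9, 0, 0.3, 0.3, -0.5, -0.9, 0]'

```text
time_s: 3.5
position: [0.4945, 0.024, 0.3877]
tcp_rot: [0.0, 1.0, -0.001, 0.003]
force: [2.5, -1.1, -1.6]
gripper_width: 0.411
grip_force: 25.7
```

Request:
move_arm --targets '[0.3, 0.1, -0.2, 0, 0, 0.3, 0.2, -0.4, 0, 0, 0.3, 0.3, -0.6, 0, 0, 0.3, 0.3, -0.75, 0, 0, 0.3, 0.3, -0.75, 0, 0]'

```text
time_s: 4.0
position: [0.5538, 0.1769, 0.3831]
tcp_rot: [-0.0, 1.0, 0.001, -0.0]
force: [-0.2, -1.1, -1.3]
gripper_width: 0.408
grip_force: 25.6
```

```bash
python3 -c "
from h import *
st();shot('w2');st()
c=cv2.imread('pics/w2.png');cv2.imwrite('pics/w2b.png',cv2.resize(c,(784,588),interpolation=2))"
```

```text
4.0 [553.8 176.9 383.1] yaw 0.14 g 0.408 25.6 [-0.2 -1.1 -1.3]
4.05 [553.7 175.3 383.1] yaw 0.11 g 0.412 25.6 [ 0.3 -0.2 -1.1]
```

View pics/w2b.png

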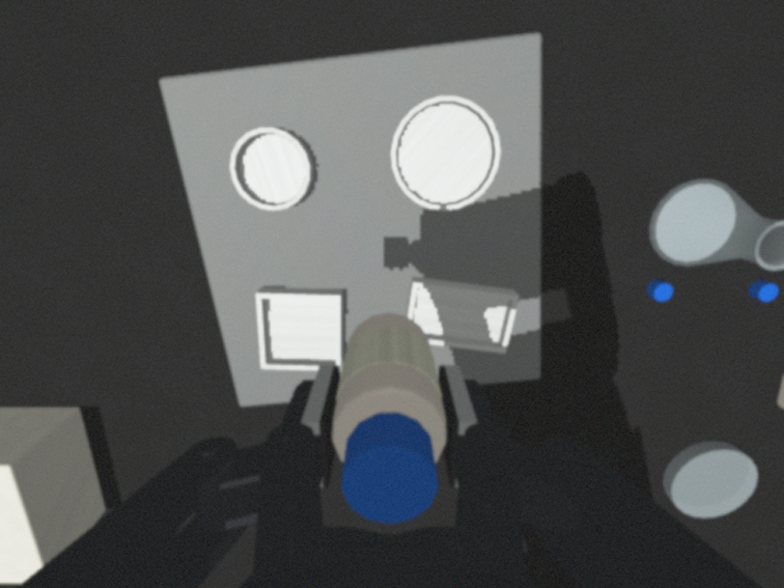

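Run:
```python
from h import ray,np
import pickle
c=pickle.load(open("w2.pkl","rb"))
f=lambda x,y:(x/1.4,y/1.4)
for n,uv in [("HS",(271,169)),("HL",(445.5,152))]: print(n,ray(c,f(*uv),.024).round(4))
for n,l in [("HQ",[(256,292),(347,290),(343,367),(261,368)]),("HO",[(413,278),(518,292),(505,352)])]:
    q=np.array([ray(c,f(*x),.024)[:2] for x in l]); print(n,q.round(4).tolist(),(q[0]+q[2])/2)
    for k in range(len(l)-1):
        e=q[k+1]-q[k]; print(np.hypot(*e).round(4),np.degrees(np.arctan2(e[1],e[0])).round(1))
```

```text
HS [0.6209 0.2622 0.024 ]
HL [0.6325 0.138  0.024 ]
HQ [[0.5283, 0.2817], [0.53, 0.2105], [0.4629, 0.2158], [0.4619, 0.2839]] [0.49560433 0.24875445]
0.0712 -88.6
0.0673 175.5
0.0681 90.9
HO [[0.5399, 0.1592], [0.5286, 0.0769], [0.4768, 0.0827]] [0.50835344 0.12093256]
0.083 -97.8
0.0521 173.7
```

Wrist view in full-image pixels: small holder at (194,121), large (318,109), square around (216,236), oblong around (330,225). The small bottle hangs straight in the fingers. Next I move over its holder.

Request:
move_arm --targets '[0.3, 0.17, -0.22, 0, 0, 0.3, 0.335, -0.435, 0, 0, 0.3, 0.335, -0.435, 0.25, 0, 0.3, 0.335, -0.435, 0.45, 0, 0.3, 0.335, -0.435, 0.5, 0]'

```text
time_s: 4.55
position: [0.62, 0.2596, 0.2786]
tcp_rot: [0.001, 1.0, -0.001, -0.004]
force: [-0.2, -0.4, -0.8]
gripper_width: 0.415
grip_force: 25.6
```

Request:
move_arm --targets '[0.3, 0, 0, 0, 0, 0.3, 0, 0, 0, 0]'

```text
time_s: 4.75
position: [0.6217, 0.2603, 0.286]
tcp_rot: [-0.0, 1.0, -0.001, 0.001]
force: [-0.1, 0.3, -0.1]
gripper_width: 0.41
grip_force: 25.6
```

Request:
move_arm --targets '[0.3, -0.007, -0.01, 0.1, 0, 0.3, -0.007, -0.01, 0.2, 0, 0.3, -0.007, -0.01, 0.27, 0, 0.3, -0.007, -0.01, 0.3, 0, 0.3, -0.007, -0.01, 0.32, 0]'

```text
time_s: 5.25
position: [0.62, 0.2628, 0.2204]
tcp_rot: [-0.0, 1.0, -0.0, 0.001]
force: [0.3, 0.4, 1.5]
gripper_width: 0.409
grip_force: 25.7
```

Request:
move_arm --targets '[0.3, 0, 0, 0.005, 0, 0.3, 0, 0, 0.01, 0, 0.3, 0, 0, 0.01, 0]'

```text
time_s: 5.55
position: [0.6201, 0.263, 0.2202]
tcp_rot: [-0.0, 1.0, -0.0, 0.001]
force: [-5.3, -3.0, 10.7]
gripper_width: 0.413
grip_force: 26.8
```

Request:
move_arm --targets '[0.6, 0, 0, 0, 0, 0.9, 0, 0, 0, 0, 1, 0, 0, 0, 0, 1, 0, 0, 0, 0, 1, 0, 0, -0.1, 0]'

```text
time_s: 6.05
position: [0.6189, 0.2625, 0.2353]
tcp_rot: [0.001, 1.0, -0.0, -0.002]
force: [-0.2, -0.3, 1.0]
gripper_width: 1.0
grip_force: 0.0
```

Request:
move_arm --targets '[1, 0, 0, -0.25, 0, 1, 0, 0, -0.5, 0, 1, -0.1, 0.2, -0.7, 0, 1, -0.2, 0.4, -0.7, 0, 1, -0.3, 0.65, -0.7, 0]'

```text
time_s: 6.55
position: [0.561, 0.1379, 0.3792]
tcp_rot: [-0.0, 1.0, 0.0, 0.002]
force: [0.8, -1.0, -0.0]
gripper_width: 0.999
grip_force: 0.0
```

Request:
move_arm --targets '[1, -0.1, 0.2, 0, -0.1, 1, -0.2, 0.4, 0, -0.1, 1, -0.3, 0.6, 0, -0.1, 1, -0.35, 0.85, 0, -0.1, 1, -0.35, 0.9, 0, -0.1]'

```text
time_s: 7.05
position: [0.4907, -0.0444, 0.3779]
tcp_rot: [0.0, 0.999, 0.037, 0.0]
force: [0.4, 0.0, 0.2]
gripper_width: 0.997
grip_force: 0.0
```

```bash
python3 -c "
from h import *
shot('s1','side');st()"
```

```text
7.1 [491.4 -44.1 377.9] yaw 4.28 g 1.0 0.0 [ 0.1 -1.   1. ]
```

Request:
move_arm --targets '[1, -0.11, 0.24, 0, 0, 1, -0.22, 0.48, 0, 0, 1, -0.325, 0.73, 0.1, 0, 1, -0.325, 0.73, 0.3, 0, 1, -0.325, 0.73, 0.3, 0]'

```text
time_s: 7.6
position: [0.4374, -0.1919, 0.3139]
tcp_rot: [-0.002, 0.999, 0.038, -0.003]
force: [-0.2, 0.8, 0.5]
gripper_width: 1.0
grip_force: 0.0
```

Request:
move_arm --targets '[1, 0, 0, 0.15, 0, 1, 0, 0, 0.15, 0]'

```text
time_s: 7.8
position: [0.4387, -0.1903, 0.2864]
tcp_rot: [-0.001, 0.999, 0.039, -0.002]
force: [-0.6, 0.2, 0.7]
gripper_width: 0.999
grip_force: 0.0
```

View pics/s1.png

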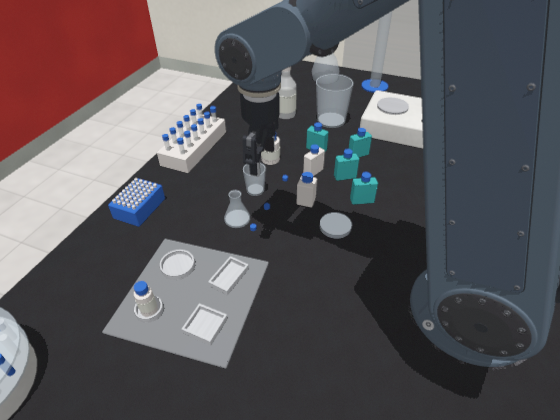

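The side view shows the small bottle standing upright in its holder at (147,300). Next, the square bottle.

Request:
move_arm --targets '[1, -0.007, 0.018, 0.15, 0, 1, -0.007, 0.018, 0.3, 0, 1, -0.007, 0.018, 0.395, 0, 1, -0.007, 0.018, 0.395, 0, 0.8, -0.007, 0.018, 0.395, 0]'

```text
time_s: 8.3
position: [0.4383, -0.1951, 0.2101]
tcp_rot: [0.0, 0.999, 0.039, 0.0]
force: [-0.0, -1.2, 0.1]
gripper_width: 0.857
grip_force: 0.0
```

Request:
move_arm --targets '[0.4, 0, 0, 0, 0, 0.4, 0, 0, 0, 0, 0.4, 0, 0, 0, 0, 0.4, 0, 0, 0, 0, 0.4, 0, 0, 0, 0]' --newtons 30

```text
time_s: 8.8
position: [0.4378, -0.1955, 0.21]
tcp_rot: [0.0, 0.999, 0.039, 0.001]
force: [0.5, 2.4, 8.5]
gripper_width: 0.514
grip_force: 30.6
```

Request:
move_arm --targets '[0.4, 0, 0, -0.15, 0, 0.4, 0, 0, -0.35, 0, 0.4, 0, 0, -0.6, 0, 0.4, 0.05, -0.2, -0.6, 0, 0.4, 0.1, -0.4, -0.6, 0]'

```text
time_s: 9.3
position: [0.451, -0.1137, 0.3307]
tcp_rot: [0.001, 0.999, 0.038, 0.002]
force: [1.0, 0.8, -1.6]
gripper_width: 0.508
grip_force: 32.2
```

Request:
move_arm --targets '[0.4, 0.05, -0.22, 0, 0, 0.4, 0.1, -0.44, 0, 0, 0.4, 0.15, -0.66, 0, 0, 0.4, 0.2, -0.85, 0, 0, 0.4, 0.2, -0.95, 0, 0]'

```text
time_s: 9.8
position: [0.4763, 0.081, 0.3293]
tcp_rot: [-0.0, 0.999, 0.04, 0.001]
force: [-0.3, -0.8, -1.7]
gripper_width: 0.51
grip_force: 32.1
```

Request:
move_arm --targets '[0.4, 0.05, -0.22, 0, 0.06, 0.4, 0.1, -0.44, 0, 0.12, 0.4, 0.16, -0.65, 0, 0.12, 0.4, 0.16, -0.78, 0, 0.12, 0.4, 0.16, -0.78, 0, 0.12]'

```text
time_s: 10.3
position: [0.4953, 0.2391, 0.329]
tcp_rot: [-0.0, 1.0, -0.007, 0.0]
force: [-0.5, 0.2, -1.4]
gripper_width: 0.509
grip_force: 32.1
```

```bash
python3 -c "
from h import *
env.read_camera('side');st()"
```

```text
10.35 [495.4 237.6 328.9] yaw -0.8 g 0.508 32.1 [-0.5 -0.5 -1.7]
```

Request:
move_arm --targets '[0.4, 0.003, -0.047, 0, 0, 0.4, 0.003, -0.047, 0.2, 0, 0.4, 0.003, -0.047, 0.37, 0, 0.4, 0.003, -0.047, 0.37, 0, 0.4, 0.003, -0.047, 0.37, 0]'

```text
time_s: 10.85
position: [0.497, 0.2455, 0.2553]
tcp_rot: [0.0, 1.0, -0.009, -0.0]
force: [0.5, 0.0, -1.3]
gripper_width: 0.514
grip_force: 31.9
```

```bash
python3 -c "
from h import *
shot('w3');st()"
```

```text
10.9 [497.3 245.7 256.2] yaw -0.97 g 0.508 32.0 [ 0.2 -0.1 -1.5]
```

View pics/w3.png

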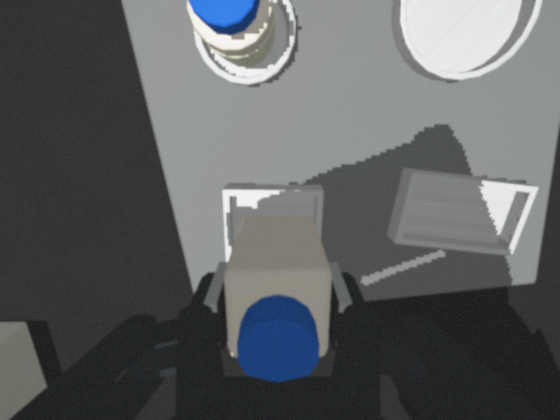

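Run:
```python
from h import ray,np
import pickle
c=pickle.load(open("w3.pkl","rb"))
for uv in [(224,187),(322,185)]: print(ray(c,uv,.024).round(4))
for uv in [(244,217),(310,217)]: print("bottom",ray(c,uv,.046).round(4))
q=np.array([ray(c,x,.024)[:2] for x in [(405,169),(536,187),(510,253),(391,240)]]);print(q.round(4).tolist(),q.mean(0))
for k in range(4):
    e=q[(k+1)%4]-q[k];print(np.hypot(*e).round(4),np.degrees(np.arctan2(e[1],e[0])).round(1))
```

```text
[0.5294 0.2809 0.024 ]
[0.5295 0.2169 0.024 ]
bottom [0.5161 0.2663 0.046 ]
bottom [0.5154 0.2266 0.046 ]
[[0.5391, 0.1639], [0.5256, 0.0769], [0.478, 0.0835], [0.4895, 0.1681]] [0.50802705 0.12307839]
0.088 -98.8
0.0481 172.1
0.0853 82.2
0.0498 -4.8
```

Request:
move_arm --targets '[0.4, 0.008, -0.013, 0, 0, 0.4, 0.008, -0.013, 0.06, 0, 0.4, 0.008, -0.013, 0.12, 0, 0.4, 0.008, -0.013, 0.15, 0, 0.4, 0.008, -0.013, 0.165, 0]'

```text
time_s: 11.4
position: [0.498, 0.2484, 0.2219]
tcp_rot: [0.0, 1.0, -0.008, -0.001]
force: [-17.8, -7.1, 49.2]
gripper_width: 0.516
grip_force: 37.9
```

Request:
move_arm --targets '[0.4, 0, 0, 0.005, 0, 0.4, 0, 0, 0.005, 0]'

```text
time_s: 11.6
position: [0.498, 0.2483, 0.222]
tcp_rot: [0.0, 1.0, -0.008, -0.001]
force: [-11.8, -4.1, 26.1]
gripper_width: 0.513
grip_force: 35.3
```

Request:
move_arm --targets '[0.7, 0, 0, 0, 0, 1, 0, 0, 0, 0, 1, 0, 0, 0, 0, 1, 0, 0, -0.05, 0, 1, 0, 0, -0.25, 0]'

```text
time_s: 12.1
position: [0.4974, 0.248, 0.2685]
tcp_rot: [0.001, 1.0, -0.008, -0.003]
force: [1.0, 0.1, 0.5]
gripper_width: 0.998
grip_force: 0.0
```

Request:
move_arm --targets '[1, 0, 0, -0.25, 0, 1, 0, 0.1, -0.5, 0, 1, 0, 0.3, -0.55, 0, 1, 0, 0.55, -0.55, 0, 1, 0, 0.8, -0.55, 0]'

```text
time_s: 12.6
position: [0.4952, 0.087, 0.3819]
tcp_rot: [-0.0, 1.0, -0.008, 0.001]
force: [1.2, -0.7, 0.0]
gripper_width: 1.003
grip_force: 0.0
```

Request:
move_arm --targets '[1, 0, 0.25, 0, -0.15, 1, 0, 0.5, 0, -0.3, 1, 0, 0.7, 0, -0.45, 1, 0, 0.9, 0, -0.6, 1, 0, 1, 0, -0.75]'

```text
time_s: 13.1
position: [0.492, -0.1142, 0.3812]
tcp_rot: [0.0, 0.959, 0.284, 0.0]
force: [0.3, -0.7, -0.1]
gripper_width: 1.002
grip_force: 0.0
```

```bash
python3 -c "
from h import *
shot('s2','side');st()"
```

```text
13.15 [ 492.1 -115.4  381.2] yaw 33.41 g 1.003 0.0 [-0.8 -2.   0. ]
```

Request:
move_arm --targets '[1, -0.16, 0.18, 0, -0.15, 1, -0.32, 0.36, 0, -0.3, 1, -0.48, 0.54, 0, -0.45, 1, -0.64, 0.7, 0, -0.6, 1, -0.69, 0.777, 0, -0.75]'

```text
time_s: 13.65
position: [0.4595, -0.3198, 0.3811]
tcp_rot: [0.0, 0.836, 0.549, -0.0]
force: [0.5, 0.8, 0.4]
gripper_width: 0.999
grip_force: 0.0
```

Request:
move_arm --targets '[1, 0, 0, 0.1, 0, 1, 0, 0, 0.1, 0]'

```text
time_s: 13.85
position: [0.4601, -0.3169, 0.359]
tcp_rot: [-0.002, 0.837, 0.548, -0.0]
force: [-0.9, 0.2, 0.1]
gripper_width: 0.999
grip_force: 0.0
```

```bash
python3 -c "
from h import *
shot('w4');st()"
```

```text
13.9 [ 460.5 -316.6  360.2] yaw 66.49 g 0.999 0.0 [0.3 0.3 1.3]
```

View pics/w4.png

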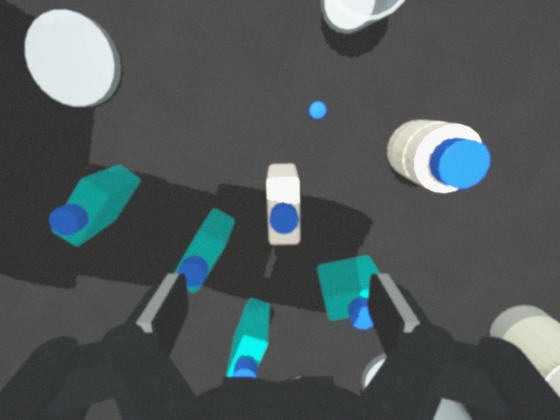

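Run:
```python
from h import ray,np
import pickle
c=pickle.load(open("w4.pkl","rb"))
p=np.array([.4605,-.3166]);a=np.radians(66.5);X=np.array([np.cos(a),np.sin(a)]);Y=np.array([np.sin(a),-np.cos(a)])
for n,uv,z in [("cap",(284,217),.09),("sh",(266,204),.07),("sh",(301,204),.07),("nearL",(268,246),.07),("nearR",(299,244),.07),("turL top",(212,209),0.0),("turL",(235,219),0.0),("turL sh",(207,290),.07),("turR",(317,266),.0),("turR",(370,255),.0),("turR top",(330,319),.07)]:
    w=ray(c,uv,z);print(n,w[:2].round(4),"tool xy",((w[:2]-p)@np.c_[X,Y]*1000).round(1))
```

```text
cap [ 0.4632 -0.32  ] tool xy [-2.   3.8]
sh [ 0.4512 -0.3096] tool xy [  2.7 -11.3]
sh [ 0.4787 -0.3216] tool xy [ 2.6 18.7]
nearL [ 0.4366 -0.3463] tool xy [-36.8 -10.1]
nearR [ 0.4628 -0.3556] tool xy [-34.8  17.7]
turL top [ 0.3832 -0.31  ] tool xy [-24.8 -73.5]
turL [ 0.4012 -0.3306] tool xy [-36.5 -48.8]
turL sh [ 0.3652 -0.3648] tool xy [-82.2 -68.2]
turR [ 0.4631 -0.4211] tool xy [-94.8  44.1]
turR [ 0.5241 -0.4322] tool xy [-80.6 104.4]
turR top [ 0.4601 -0.4416] tool xy [-114.8   49.4]
```

The white oblong is centred and aligned, with its cap at (284,217); the turquoise ones are clear of the fingers.

Request:
move_arm --targets '[0.75, -0.017, 0.02, 0.2, 0, 0.75, -0.017, 0.02, 0.4, 0, 0.75, -0.017, 0.02, 0.6, 0, 0.75, -0.017, 0.02, 0.7, 0, 0.75, -0.017, 0.02, 0.75, 0]'

```text
time_s: 14.4
position: [0.4632, -0.3209, 0.2097]
tcp_rot: [-0.001, 0.836, 0.549, -0.0]
force: [0.1, 0.0, 0.5]
gripper_width: 0.753
grip_force: 0.0
```

Request:
move_arm --targets '[0.75, 0, 0, 0, 0, 0.2, 0, 0, 0, 0, 0.2, 0, 0, 0, 0, 0.2, 0, 0, 0, 0, 0.2, 0, 0, 0, 0]'

```text
time_s: 14.9
position: [0.4633, -0.3219, 0.2119]
tcp_rot: [0.001, 0.836, 0.549, 0.0]
force: [-0.6, 1.3, 6.6]
gripper_width: 0.327
grip_force: 35.7
```

Request:
move_arm --targets '[0.2, 0, 0, 0, 0, 0.2, 0, 0, 0, 0]'

```text
time_s: 15.1
position: [0.4633, -0.3219, 0.2119]
tcp_rot: [0.001, 0.836, 0.549, 0.0]
force: [-0.7, 0.9, 7.6]
gripper_width: 0.325
grip_force: 35.7
```

```bash
python3 -c "
from h import *
st()"
```

```text
15.1 [ 463.3 -321.9  211.9] yaw 66.56 g 0.325 35.7 [-0.7  0.9  7.6]
```

Request:
move_arm --targets '[0.2, 0, 0, -0.15, 0, 0.2, 0, 0, -0.35, 0, 0.2, 0, 0, -0.6, 0, 0.2, 0.15, -0.05, -0.6, 0, 0.2, 0.32, -0.1, -0.6, 0]'

```text
time_s: 15.6
position: [0.4699, -0.2549, 0.3325]
tcp_rot: [0.002, 0.837, 0.548, 0.001]
force: [-0.0, 0.6, -1.8]
gripper_width: 0.325
grip_force: 34.7
```

Request:
move_arm --targets '[0.2, 0.2, -0.06, 0, 0, 0.2, 0.4, -0.13, 0, 0, 0.2, 0.6, -0.19, 0, 0, 0.2, 0.8, -0.26, 0, 0, 0.2, 0.9, -0.29, 0, 0]'

```text
time_s: 16.1
position: [0.4881, -0.0641, 0.331]
tcp_rot: [-0.0, 0.836, 0.549, 0.0]
force: [0.0, -0.8, -1.0]
gripper_width: 0.324
grip_force: 34.6
```

Request:
move_arm --targets '[0.2, 0.2, -0.06, 0, -0.1, 0.2, 0.4, -0.13, 0, -0.2, 0.2, 0.6, -0.19, 0, -0.3, 0.2, 0.8, -0.26, 0, -0.355, 0.2, 0.9, -0.29, 0, -0.355]'

```text
time_s: 16.6
position: [0.5065, 0.1242, 0.331]
tcp_rot: [0.0, 0.751, 0.661, 0.0]
force: [-0.4, 0.0, -1.8]
gripper_width: 0.324
grip_force: 34.5
```

Request:
move_arm --targets '[0.2, 0, 0, 0, 0, 0.2, 0, 0, 0, 0]'

```text
time_s: 16.8
position: [0.5066, 0.1214, 0.3307]
tcp_rot: [0.0, 0.751, 0.66, -0.0]
force: [0.1, 0.5, -2.0]
gripper_width: 0.325
grip_force: 34.5
```

```bash
python3 -c "
from h import *
st()"
```

```text
16.8 [506.6 121.4 330.7] yaw 82.58 g 0.325 34.5 [ 0.1  0.5 -2. ]
```

Request:
move_arm --targets '[0.2, 0.006, 0.006, 0.2, 0, 0.2, 0.006, 0.006, 0.35, 0, 0.2, 0.006, 0.006, 0.42, 0, 0.2, 0.006, 0.006, 0.46, 0, 0.2, 0.006, 0.006, 0.49, 0]'

```text
time_s: 17.3
position: [0.5085, 0.122, 0.2328]
tcp_rot: [0.0, 0.752, 0.659, 0.0]
force: [0.6, 1.0, -0.6]
gripper_width: 0.323
grip_force: 34.5
```

Request:
move_arm --targets '[0.2, 0, 0, 0.02, 0, 0.2, 0, 0, 0.03, 0, 0.2, 0, 0, 0.036, 0, 0.2, 0, 0, 0.036, 0]'

```text
time_s: 17.7
position: [0.5082, 0.1225, 0.2257]
tcp_rot: [0.0, 0.752, 0.66, 0.0]
force: [0.3, 0.4, -1.2]
gripper_width: 0.32
grip_force: 34.5
```

```bash
python3 -c "
from h import *
st()"
```

```text
17.7 [508.2 122.5 225.7] yaw 82.55 g 0.32 34.5 [ 0.3  0.4 -1.2]
```

Past the rim with no contact, and about 2 mm above the floor.

Request:
move_arm --targets '[0.2, 0, 0, 0.004, 0, 0.2, 0, 0, 0.008, 0, 0.2, 0, 0, 0.012, 0, 0.2, 0, 0, 0.012, 0]'

```text
time_s: 18.1
position: [0.5082, 0.1226, 0.2239]
tcp_rot: [0.0, 0.752, 0.66, 0.0]
force: [-5.3, -1.1, 11.8]
gripper_width: 0.321
grip_force: 36.4
```

Request:
move_arm --targets '[0.5, 0, 0, 0, 0, 0.8, 0, 0, 0, 0, 0.9, 0, 0, 0, 0, 1, 0, 0, -0.05, 0, 1, 0, 0, -0.25, 0]'

```text
time_s: 18.6
position: [0.5072, 0.1223, 0.2712]
tcp_rot: [-0.002, 0.752, 0.66, -0.003]
force: [-0.3, -0.1, -0.3]
gripper_width: 0.999
grip_force: 0.0
```

Request:
move_arm --targets '[1, 0, 0, -0.25, 0, 1, 0, 0, -0.5, 0, 1, -0.15, 0.05, -0.55, 0, 1, -0.35, 0.12, -0.55, 0, 1, -0.55, 0.19, -0.55, 0]'

```text
time_s: 19.1
position: [0.5315, 0.0074, 0.3845]
tcp_rot: [0.001, 0.751, 0.66, 0.001]
force: [0.6, 1.1, -0.6]
gripper_width: 1.0
grip_force: 0.0
```

Request:
move_arm --targets '[1, -0.2, 0.07, 0, 0, 1, -0.4, 0.14, 0, 0, 1, -0.6, 0.21, 0, 0, 1, -0.8, 0.28, 0, 0, 1, -0.9, 0.31, 0, 0]'

```text
time_s: 19.6
position: [0.5697, -0.181, 0.3836]
tcp_rot: [0.0, 0.752, 0.659, 0.0]
force: [-0.8, 1.6, 0.1]
gripper_width: 0.998
grip_force: 0.0
```

Request:
move_arm --targets '[1, -0.2, 0.07, 0, 0, 1, -0.4, 0.14, 0, 0, 1, -0.6, 0.21, 0, 0, 1, -0.74, 0.26, 0, 0, 1, -0.74, 0.26, 0, 0]'

```text
time_s: 20.1
position: [0.6017, -0.3348, 0.383]
tcp_rot: [0.0, 0.753, 0.658, -0.0]
force: [0.8, -0.8, 0.6]
gripper_width: 1.004
grip_force: 0.0
```

```bash
python3 -c "
from h import *
shot('w5');st()
c=cv2.imread('pics/w5.png');cv2.imwrite('pics/w5.png',c)"
```

```text
20.15 [ 601.7 -333.   383. ] yaw 82.42 g 1.002 0.0 [0.3 0.4 0.5]
```

View pics/w5.png

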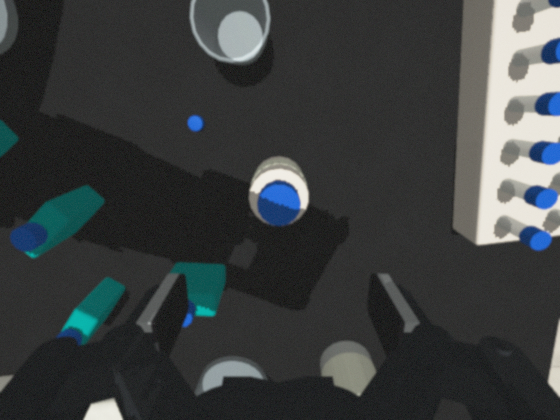

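The large bottle is centred under the gripper, with its cap at (279,205).

Request:
move_arm --targets '[1, 0, 0, 0.2, 0, 1, 0, 0, 0.4, 0, 1, 0, 0, 0.6, 0, 1, 0, 0, 0.75, 0, 1, 0, 0, 0.86, 0]'

```text
time_s: 20.65
position: [0.6016, -0.3301, 0.2092]
tcp_rot: [-0.001, 0.751, 0.66, -0.0]
force: [-0.2, -0.0, 0.2]
gripper_width: 0.997
grip_force: 0.0
```

Request:
move_arm --targets '[1, 0, 0, 0, 0, 0.55, 0, 0, 0, 0, 0.55, 0, 0, 0, 0, 0.55, 0, 0, 0, 0, 0.55, 0, 0, 0, 0]' --newtons 35

```text
time_s: 21.15
position: [0.6025, -0.3316, 0.2132]
tcp_rot: [0.001, 0.752, 0.66, 0.001]
force: [0.3, 2.5, 7.9]
gripper_width: 0.644
grip_force: 36.6
```

Request:
move_arm --targets '[0.55, 0, 0, 0, 0, 0.55, 0, 0, 0, 0]'

```text
time_s: 21.35
position: [0.6025, -0.3316, 0.2133]
tcp_rot: [0.001, 0.752, 0.66, 0.001]
force: [-0.1, 2.0, 7.3]
gripper_width: 0.644
grip_force: 36.6
```

```bash
python3 -c "
from h import *
st()"
```

```text
21.35 [ 602.5 -331.6  213.3] yaw 82.54 g 0.644 36.6 [-0.1  2.   7.3]
```

Request:
move_arm --targets '[0.55, 0, 0, -0.15, 0, 0.55, 0, 0, -0.35, 0, 0.55, 0, 0, -0.55, 0, 0.55, 0, 0, -0.7, 0, 0.55, 0.15, -0.01, -0.7, 0]'

```text
time_s: 21.85
position: [0.6039, -0.3038, 0.3569]
tcp_rot: [0.005, 0.753, 0.659, 0.001]
force: [0.2, 0.4, -3.1]
gripper_width: 0.641
grip_force: 38.9
```

Request:
move_arm --targets '[0.55, 0.2, -0.014, 0, 0, 0.55, 0.4, -0.027, 0, 0, 0.55, 0.6, -0.041, 0, 0, 0.55, 0.8, -0.055, 0, 0, 0.55, 1, -0.069, 0, 0]'

```text
time_s: 22.35
position: [0.6158, -0.0998, 0.3518]
tcp_rot: [0.0, 0.752, 0.66, 0.0]
force: [0.3, 0.2, -1.4]
gripper_width: 0.646
grip_force: 38.9
```

Request:
move_arm --targets '[0.55, 0.2, -0.014, 0, 0, 0.55, 0.4, -0.027, 0, 0, 0.55, 0.6, -0.041, 0, 0, 0.55, 0.8, -0.055, 0, 0, 0.55, 1, -0.069, 0, 0]'

```text
time_s: 22.85
position: [0.6281, 0.1003, 0.3518]
tcp_rot: [0.0, 0.752, 0.66, 0.0]
force: [0.4, -0.7, -2.9]
gripper_width: 0.647
grip_force: 38.9
```

Request:
move_arm --targets '[0.55, 0.1, -0.007, 0, 0, 0.55, 0.18, -0.013, 0, 0, 0.55, 0.197, -0.013, 0, 0, 0.55, 0.197, -0.013, 0, 0, 0.55, 0.197, -0.013, 0, 0]'

```text
time_s: 23.35
position: [0.6311, 0.137, 0.351]
tcp_rot: [0.0, 0.752, 0.659, -0.0]
force: [0.0, 0.2, -1.5]
gripper_width: 0.644
grip_force: 38.9
```

```bash
python3 -c "
from h import *
st()"
```

```text
23.35 [631.1 137.  351. ] yaw 82.48 g 0.644 38.9 [ 0.   0.2 -1.5]
```

Request:
move_arm --targets '[0.55, 0.005, 0, 0.2, 0, 0.55, 0.005, 0, 0.4, 0, 0.55, 0.005, 0, 0.5, 0, 0.55, 0.005, 0, 0.56, 0, 0.55, 0.005, 0, 0.59, 0]'

```text
time_s: 23.85
position: [0.6312, 0.1383, 0.2323]
tcp_rot: [-0.0, 0.752, 0.659, -0.0]
force: [-0.3, -0.6, -1.7]
gripper_width: 0.645
grip_force: 38.7
```

Request:
move_arm --targets '[0.55, 0, 0, 0.015, 0, 0.55, 0, 0, 0.023, 0, 0.55, 0, 0, 0.027, 0, 0.55, 0, 0, 0.027, 0]'

```text
time_s: 24.25
position: [0.6313, 0.1391, 0.2282]
tcp_rot: [0.0, 0.752, 0.66, 0.0]
force: [0.0, -1.1, -2.5]
gripper_width: 0.647
grip_force: 38.7
```

Request:
move_arm --targets '[0.55, 0, 0, 0.006, 0, 0.55, 0, 0, 0.01, 0, 0.55, 0, 0, 0.015, 0, 0.55, 0, 0, 0.018, 0, 0.55, 0, 0, 0.018, 0]'

```text
time_s: 24.75
position: [0.6312, 0.1391, 0.2252]
tcp_rot: [0.0, 0.752, 0.66, 0.0]
force: [-4.7, -0.5, 9.6]
gripper_width: 0.643
grip_force: 40.1
```

On the floor. I open, rise straight up, move back from the deck and look.

Request:
move_arm --targets '[0.75, 0, 0, 0, 0, 0.9, 0, 0, 0, 0, 1, 0, 0, 0, 0, 1, 0, 0, -0.05, 0, 1, 0, 0, -0.25, 0]'

```text
time_s: 25.25
position: [0.6302, 0.1389, 0.2713]
tcp_rot: [-0.002, 0.752, 0.66, -0.003]
force: [0.4, 0.3, -0.9]
gripper_width: 0.999
grip_force: 0.0
```

Request:
move_arm --targets '[1, 0, 0, -0.25, 0, 1, 0, 0, -0.5, 0, 1, -0.2, -0.1, -0.6, 0, 1, -0.4, -0.2, -0.6, 0, 1, -0.6, -0.3, -0.6, 0]'

```text
time_s: 25.75
position: [0.5549, 0.0269, 0.3954]
tcp_rot: [0.001, 0.751, 0.66, 0.001]
force: [0.9, -0.7, 0.6]
gripper_width: 0.995
grip_force: 0.0
```

Request:
move_arm --targets '[1, -0.2, -0.1, 0, 0, 1, -0.4, -0.2, 0, 0, 1, -0.5, -0.2, 0, 0, 1, -0.5, -0.2, 0, 0, 1, -0.5, -0.2, 0, 0]'

```text
time_s: 26.25
position: [0.5035, -0.0661, 0.3945]
tcp_rot: [0.0, 0.752, 0.659, 0.0]
force: [0.4, 0.5, 0.1]
gripper_width: 1.0
grip_force: 0.0
```

Run:
```python
from h import *
shot('s3','side');shot('e3','scene');st()
a=cv2.imread('pics/s3.png')[150:370,90:370];b=cv2.imread('pics/e3.png')[110:330,200:480]
cv2.imwrite('pics/end.png',cv2.resize(np.hstack([a,b]),None,fx=1.42,fy=1.42,interpolation=2))
```

```text
26.35 [503.7 -65.4 394.1] yaw 82.58 g 0.999 0.0 [-0.2 -0.5  0.4]
```

View pics/end.png

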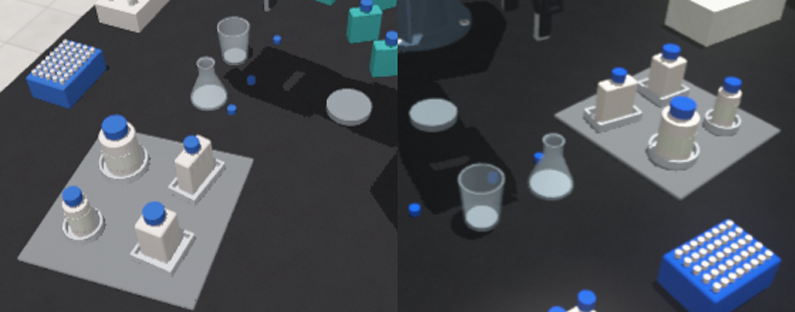

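Both views show all four bottles upright on the floors of their own holders. The beaker and flask are untouched.

```bash
python3 -c "
from workcell import env
print(env.hand_in())"
```

```text
the job is handed in; nothing more can be done
None
```

All four bottles stand upright in their matching holders, the beaker and flask are where they were, and the job is handed in at about 26 s; the hand-in returned no verdict.

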